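Index the seasoning turntable one station and lock it

TASK

Bring the egg cup round to the front of the turntable (above the small tongue on its foot) and lock it there: pull the sprung index pin up by its black knob, turn the platter one station and let the pin drop fully home in the locking hole. The hole's exact place is not known, so feel for it with the pin riding on the index plate, stop gently as soon as it drops and never wrench the turntable against the pin; touch nothing on the platter and disturb nothing else.

Things in the scene. Friction and masses are not known exactly. Their poses are not given: they have to be found in the camera images.
- base: Fixed round wooden foot of the turntable, 260 mm across, 10 mm thick; origin at the centre of its underside on the worktop, on the turning axis; z up. Its front is its own -x side, marked by a small wooden tongue (30 mm wide, reaching 157 mm from the axis). It carries a fixed pale metal index plate (see plate_mid). Wall cabinets overhang the worktop behind it, about 0.41 m up.
- plate_mid (a point): Fixed point of the base, at its front, 105 mm from the axis, 24 mm up: level with the index plate's face. In the plate, on this circle: a 52 mm wide parking slot near here and a locking hole (13 mm wide) to either side, nominally 0.873 rad from here, but both shifted alike by up to 0.16 rad (clamped so; not reported). Plain face from 0.41 to 0.65 rad either side in any case.
- pin_rod: The sprung index pin, upright in the platter's lug, 105 mm from the axis. Origin: centre of its black round knob (24 mm across, 28 mm high), 69 mm above the worktop when home. The steel pin below is 9 mm thick with a round tip. The spring presses it down with 6 N when home, 10 N when fully up. A force over 20 N between pin and index plate would damage it.
- boss (a point): Top centre of the round steel boss at the end of the platter's lug, round the pin, 3 mm below the knob when the pin is home: 52 mm above the worktop, 105 mm from the axis. Boss 30 mm across, its side free down to 37 mm above the worktop (below that the lug, 22 mm wide). Pushing it sideways turns the platter; with the pin riding on the plate this takes about 4 N.
- index_pin (a joint): Lift of the pin in m: 0 = fully home (11 mm deep in slot or hole), 0.011 = tip riding on the index plate's face, 0.018 = fully up.
- platter (a joint): Angle a of the wooden platter (170 mm across, top 34 mm up) about the vertical axis, rad, positive anticlockwise from above. The pin stands at (-0.105 cos a, -0.105 sin a) m in the base frame, so 0 = pin at the front. Starts within 0.03 of 0, pin in the parking slot. Turns 1.3 rad either way with light friction, stays where left.
- front (a point): Fixed point at the front of the platter, 52 mm from the axis towards the base's -x, level with the platter's top: where the egg cup shall come to stand.
- egg_cup: White footed egg cup, 49 mm across, 50 mm high, standing on the platter 52 mm from the axis and about 0.873 rad to one side of the front (which side varies); origin at the centre of its underside.
- salt_mill: Clear salt mill with grey cap, 44 mm across, 90 mm high, on the platter at the same distance, on the other side of the front; origin at the centre of its underside.
- frosted_cup: Open frosted cup, 65 mm across, 65 mm high, at the back of the platter, 45 mm from the axis; origin at the centre of its underside.
- mug: Blue and white mug, 78 mm across, 92 mm high, with a handle; a bystander.
- bottle_opener: Wood-handled bottle opener, 156 mm long, 16 mm high, lying flat; a bystander.
- matchbox: Matchbox, 36 x 56 x 16 mm, lying flat; a bystander.
- tin: Unopened food tin, 76 mm across, 58 mm high; a bystander.
Not all that is in view belongs to the job. What is shaped like the frosted_cup but purple is not meant.

How it is judged (in metres and radians):
On the way, in this order (a step that is already met when the one before it is completed fails the run):
1. the index pin is pulled up clear of the parking slot (value of joint index_pin above 0.0095 m), for 0.1 s.
2. the platter is turned at least 0.4 rad, bringing the egg cup towards the front ((value of joint platter above 0.4 rad or value of joint platter below -0.4 rad) and horizontal distance between egg_cup and front below 0.034 m), for 0.1 s.
At the end, for the whole second after the job is handed in: The egg cup stands upright within 18 mm (seen from above) of the point at the front of the platter, the platter is turned more than 0.6 rad from parking, and the index pin is home in the locking hole (lift under 3 mm); the platter and the things on it are at rest and upright (horizontal distance between egg_cup and front below 0.018 m and (value of joint platter above 0.6 rad or value of joint platter below -0.6 rad) and value of joint index_pin below 0.003 m and velocity of joint platter between -0.05 and 0.05 rad/s and angle between each of egg_cup, salt_mill, frosted_cup's own z axis and vertical below 0.15 rad and linear speed of each of egg_cup, salt_mill, frosted_cup below 0.02 m/s); the robot touches nothing.
It fails at once if the pin is wrenched against the index plate with more than 20 N (contact force between pin_rod and base above 20 N).
It fails at once if a thing on the platter is touched by the robot (contact force between any of the fingers, the arm and egg_cup above 1 N or contact force between any of the fingers, the arm and salt_mill above 1 N or contact force between any of the fingers, the arm and frosted_cup above 1 N).
It fails at once if a thing on the platter is tipped or lifted (angle between any of egg_cup, salt_mill, frosted_cup's own z axis and vertical above 0.4 rad or height (world z) of any of egg_cup, salt_mill, frosted_cup above 0.06 m).
It fails at once if a bystander on the worktop is shifted by more than 30 mm (distance of any of mug, bottle_opener, matchbox, tin from where it was at the start of the episode above 0.03 m).
It also fails if it takes over 45 s, if anything falls off the work surface, if the arm or the gripper's body presses on something with over 40 N, if the wrist force passes 120 N, or if a joint passes its speed limit or range.

ROBOT

A 6-joint arm with a two-finger parallel gripper is mounted at the origin on a cart in front of the work surface, level with it; the furniture and walls round the work are solid. World frame = base frame: x ahead of the robot, y to its left, z up, the work surface at z = 0. Lengths are in mm, angles in degrees, forces in N, time in s.
With the tool pointing down it reaches from about 350 to 850 mm from the base axis. Payload 8.1 kg.
Tool frame: the origin (TCP) lies midway between the tips of the shut fingers; the grasp point (between the pads) lies 19 mm behind it; z points along the fingers, y is the direction in which the jaws open and shut (so a half turn about z gives the same grasp; the last joint's range is limited). The gripper opens to 85 mm and grips with 20 to 120 N. Pads are 22 mm wide; open, the fingers measure 114 mm over their backs; the gripper's body (76 mm by 85 mm) begins 54 mm behind the grasp point. The pads swing forward as they close: fully open they stand 13 mm farther back than shut.
Start: joints at [60.31, 7.471, 85.268, -0, 87.261, -4.893], TCP at [251.628, 544.691, 231.292] pointing down, gripper open.
Joint ranges: [-169.43, 169.43], [-51.17, 129.36], [1.28, 143.12], [-76.62, 256.62], [0, 156.53], [-152.29, 152.29]. Speed limits (degrees/s): [136.94, 136.94, 159.86, 180, 180, 180].

INTERFACE

Orientations are given as [roll, pitch, yaw] about the fixed x, y, z axes, in that order (R = Rz(yaw) Ry(pitch) Rx(roll)).
In Python, from bench import telemetry, snapshot, camera_params, job gives the robot as it stands. The module is installed in compiled form; this text tells all that it offers.
- The arm moves only by the shell command python3 -m jog 'ROWS' [FORCE]. ROWS is JSON, a list that holds one entry, the list of rows, each a list of 7 numbers: the shift along the tool's x, y, z in units of 50 mm (1.0 is 50 mm), then the turn, a rotation vector about the tool's x, y, z in units of 2 pi rad (1.0 is 2 pi rad), then the opening, from 0 (shut) to 1 (fully open). In form: [[[dx, dy, dz, rx, ry, rz, claw], ...]]. A call has 1 to 12 rows; each row shifts and turns the commanded pose from where the row before left it, along the tool's axes as they then stand; what a row does not reach is not made up. A row lasts 1/8 s, in which the tool goes at most 62.5 mm and 10.7 degrees, less where a joint would pass 70% of its speed; a pose out of reach is approached as far as the arm can. A call with a number of a shift or a turn outside -1 to 1 is refused whole. A call with a gripper value outside its range is refused whole. The fingers move at their own pace and stop on an object; FORCE is the grip in N (left out, the last holds). Time passes only in rows, so rows that do not move let the fingers close. It gives the time, the measured TCP pose, the force and the opening at its end, in the units of the state.
- telemetry.sense(): the state, without advancing time (a new reading comes with each control period).
- snapshot(name): name is "scene" or "top" or "wrist"; returns (picture, depth): 400x640x3 uint8, red, green, blue; 400x640 float32, mm along the optical axis (not along the pixel's ray), 0 where there is no reading.
- camera_params(name): a dict with "K" (3x3 intrinsics, pixels), "D" ([k1, k2, p1, p2, k3] as OpenCV has them; the pictures are not rectified), "extrinsics" (4x4, takes a point from camera to world coordinates). Camera axes: x right, y down, z forward; pixel columns grow to the right and rows downward; lengths in mm; the calibration is good to about 2 mm. A picture is of the moment at which its call begins: read the wrist's pose just before it. camera_params takes no time and is no camera call; for the wrist camera it gives the pose at the moment of the call.
- job.hand_in(): hands the job in, once; it reports no verdict.
The state is a dict: "time": time; "joint_pos": joint angles; "qd": joint speeds; "joint_efforts": joint torques, N m; "tool_pos": TCP position; "tcp_rot": TCP orientation; "ft_force": force on the tool from outside, world axes, zero at the start; "wrist_torque": the same for the moment, N m; "finger_gap": finger opening in mm.
Only numpy, scipy, OpenCV 4.12 (cv2) and the standard library are available. Lean on these libraries where they do the work, as an engineer would, in place of code of your own. Each camera call takes 0.05 s, during which the arm holds its last target. There are 200 camera calls.

## Working session

There is one attempt and no reset: what is moved stays moved. The work goes in short steps, Python scripts to look and compute and a shell command to move; the robot and the scene stay as the last step left them, time stands still between calls to the robot, and variables do not carry over. Pictures are saved under pics/ and viewed, about 8 in all and at most 12, crops included, and the job is handed in when it is done.

```bash
mkdir -p pics; python3 - <<'E'
from bench import telemetry, snapshot, camera_params
import cv2,numpy as np
s=telemetry.sense();print({k:np.round(v,2).tolist() for k,v in s.items()})
for n in ("scene","top"):
    p,d=snapshot(n);cv2.imwrite(f"pics/{n}1.png",p[:,:,::-1]);np.save(f"pics/{n}d.npy",d)
    c=camera_params(n);print(n,np.round(c["K"],1).tolist(),np.round(c["D"],3),np.round(c["extrinsics"],3).tolist())
E
```

```text
{'time': 0.0, 'joint_pos': [60.31, 7.52, 85.33, -0.0, 87.26, -4.89], 'qd': [0.12, -0.04, -0.0, 0.01, -0.07, -0.03], 'joint_efforts': [0.0, -56.94, -50.06, -0.0, 0.01, -0.0], 'tool_pos': [251.36, 544.2, 230.24], 'tcp_rot': [-179.89, -0.01, 155.2], 'ft_force': [-0.02, 0.15, -1.24], 'wrist_torque': [0.04, -0.06, 0.04], 'finger_gap': 85.22}
scene [[451.0, 0.0, 322.0], [0.0, 451.0, 196.1], [0.0, 0.0, 1.0]] [-0.065  0.     0.     0.     0.   ] [[0.886, -0.331, 0.324, 86.636], [-0.463, -0.648, 0.605, -852.771], [0.01, -0.686, -0.727, 989.3], [0.0, 0.0, 0.0, 1.0]]
top [[417.9, 0.0, 325.9], [0.0, 417.9, 188.2], [0.0, 0.0, 1.0]] [-0.101  0.     0.     0.     0.   ] [[0.01, -0.978, 0.21, 283.532], [-1.0, -0.011, -0.003, -109.557], [0.005, -0.21, -0.978, 1084.428], [0.0, 0.0, 0.0, 1.0]]
```

View pics/top1.png

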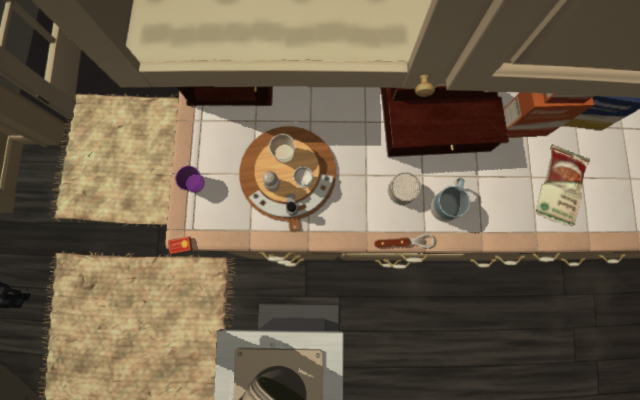

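View pics/scene1.png

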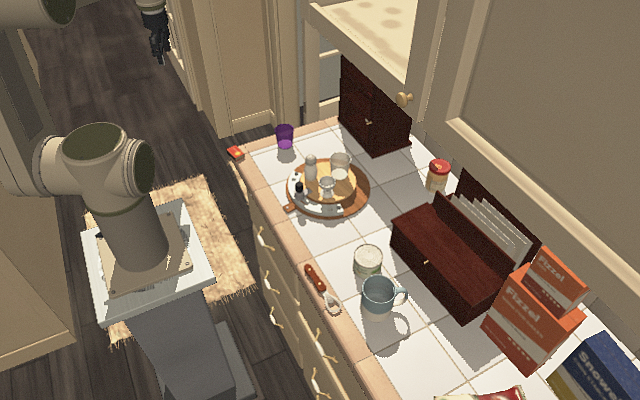

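The top view shows the turntable around (290,172), with the black knob at (291,207) and the tongue at (295,225). The egg cup is at (303,176) and the mill at (270,180). I'll measure next and use an enlarged crop to confirm.

```bash
cat > h.py <<'E'
import cv2,numpy as np
from bench import telemetry, snapshot, camera_params
def ray(c,px,z):
    K,D,T=[np.array(c[k],float) for k in("K","D","extrinsics")]
    u=cv2.undistortPoints(np.array(px,float).reshape(-1,1,2),K,D.reshape(-1)).reshape(-1,2)
    d=np.c_[u,np.ones(len(u))]@T[:3,:3].T; o=T[:3,3]
    return o+d*((z-o[2])/d[:,2])[:,None]
def proj(c,P):
    K,D,T=[np.array(c[k],float) for k in("K","D","extrinsics")]
    Ti=np.linalg.inv(T); r,_=cv2.Rodrigues(Ti[:3,:3])
    return cv2.projectPoints(np.array(P,float).reshape(-1,1,3),r,Ti[:3,3],K,D)[0].reshape(-1,2)
def world(c,px,depth):
    K,D,T=[np.array(c[k],float) for k in("K","D","extrinsics")]
    u=cv2.undistortPoints(np.array(px,float).reshape(-1,1,2),K,D.reshape(-1)).reshape(-1,2)
    return (np.c_[u,np.ones(len(u))]*np.array(depth).reshape(-1,1))@T[:3,:3].T+T[:3,3]
E
python3 - <<'E'
from h import *
c=camera_params("top");im=cv2.imread("pics/top1.png");d=np.load("pics/topd.npy")
yy,xx=np.mgrid[100:250,220:360];px=np.c_[xx.ravel(),yy.ravel()]
dd=d[px[:,1],px[:,0]];W=world(c,px,dd);ok=dd>0
hsv=cv2.cvtColor(im,cv2.COLOR_BGR2HSV)[px[:,1],px[:,0]]
# foot: wood coloured, rim contour at z=10
wood=((hsv[:,1]>90)&(hsv[:,0]<22)&ok&(W[:,2]>3)&(W[:,2]<60)).reshape(yy.shape).astype(np.uint8)
plat=ok&(W[:,2]>28)&(W[:,2]<40)&(hsv[:,1]>90)&(hsv[:,0]<22)
foot=ok&(W[:,2]>5)&(W[:,2]<16)&(hsv[:,1]>90)
for n,m in(("platter",plat),("foot",foot)):
    P=W[m];print(n,m.sum(),np.median(P[:,2]),np.percentile(P,[1,99],axis=0).round(1).tolist())
P=W[foot][:,:2]
h=cv2.convexHull(P.astype(np.float32));print(cv2.minEnclosingCircle(h))
blk=ok&(hsv[:,2]<55)&(W[:,2]>50)&(W[:,2]<95)
print("knob",blk.sum(),W[blk].mean(0),px[blk].mean(0),W[blk][:,2].max())
for n,(u,v) in dict(egg=(303,176),mill=(270,180),frost=(283,149),tongue=(295,225),knob=(291,207)).items():
    print(n,world(c,[(u,v)],d[v,u]).round(1))
cv2.imwrite("pics/crop.png",cv2.resize(im[115:245,220:360],None,fx=4.5,fy=4.5,interpolation=cv2.INTER_CUBIC))
E
```

```text
platter 2106 34.171861894439985 [[477.7, -89.3, 29.2], [748.7, 155.2, 39.1]]
foot 2703 10.137645416526766 [[389.6, -134.1, 5.5], [751.0, 117.2, 14.9]]
((555.9783325195312, -0.39489060640335083), 251.5246124267578)
knob 69 [453.04528317 -28.34176376  80.72449643] [291.02898551 206.49275362] 87.09852016171283
egg [[534.6 -54.8  61.1]]
mill [[509.   19.9 122.2]]
frost [[6.126e+02 5.000e-01 3.770e+01]]
tongue [[416.3 -34.3  12.9]]
knob [[451.5 -28.4  82.6]]
```

View pics/crop.png

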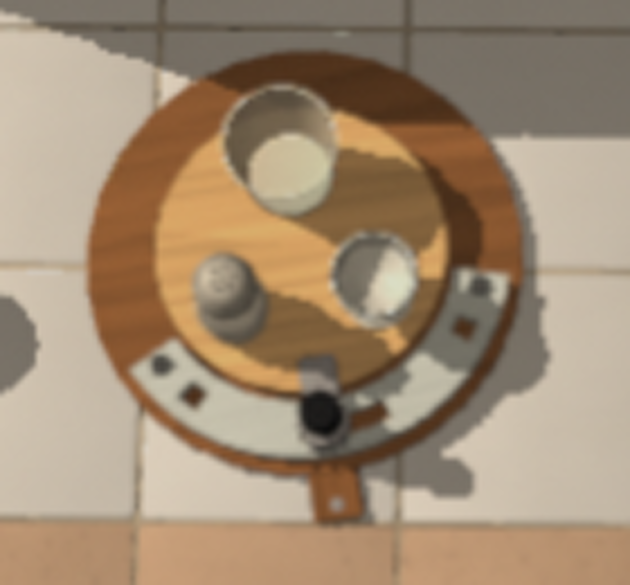

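The crop shows the egg cup (white, footed) at crop (375,280), on the -y side. The knob is at (321,412) and the tongue at (337,495). There are two dark square holes, at (193,395) and (465,327), with screws outside them. The platter therefore turns negative, which takes the pin towards the hole at crop (193,395).

```bash
python3 - <<'E'
from h import *
from scipy.optimize import least_squares
c=camera_params("top");C=lambda l:[(220+(x+.5)/4.5-.5,115+(y+.5)/4.5-.5) for x,y in l]
rim=ray(c,C([(88,255),(522,255),(310,50),(135,385),(205,453),(455,415),(130,130),(480,130),(400,470)]),10)[:,:2]
r=least_squares(lambda q:np.hypot(*(rim-q[:2]).T)-q[2],[550,-20,130]);print("foot",r.x,r.fun.round(1))
o=r.x[:2]
pl=ray(c,C([(153,255),(447,240),(300,396),(185,345),(420,345)]),34)[:,:2]
r=least_squares(lambda q:np.hypot(*(pl-q[:2]).T)-q[2],[550,-20,85]);print("platter",r.x,r.fun.round(1))
def pol(n,p,z):
    w=ray(c,C([p]),z)[0]-np.r_[o,0];print(n,(w[:2]+o).round(1),"r",np.hypot(*w[:2]).round(1),"ang",np.degrees(np.arctan2(-w[1],-w[0])).round(1))
pol("tongue end",(336,522),10);pol("tongue hole",(336,503),10);pol("knob top",(321,410),83)
pol("holeL",(193,395),24);pol("holeR",(465,327),24);pol("egg rim",(374,278),84);pol("mill top",(223,278),124);pol("boltL",(162,365),24);pol("boltR",(481,287),24)
s=telemetry.sense()
from scipy.spatial.transform import Rotation as R
print(R.from_euler("xyz",s["tcp_rot"],degrees=True).as_matrix().round(3))
cw=camera_params("wrist");print(np.array(cw["extrinsics"]).round(2).tolist(),s["tool_pos"])
E
```

```text
foot [557.75499881 -11.39215455 130.00752951] [-0.3 -3.   0.  -5.2 -0.8 -1.7  4.  -0.7  7.7]
platter [554.86274414 -10.52106123  85.44519677] [ 0.5 -1.2 -1.4 -0.1  2.2]
tongue end [402.1 -32.6] r 157.1 ang 7.8
tongue hole [413.  -32.4] r 146.2 ang 8.2
knob top [454.6 -28.3] r 104.6 ang 9.3
holeL [472.5  50.3] r 105.2 ang -35.9
holeR [ 514.1 -105.3] r 103.5 ang 65.1
egg rim [528.  -55.4] r 53.1 ang 55.9
mill top [517.4  22. ] r 52.4 ang -39.6
boltL [489.8  68.9] r 105.2 ang -49.8
boltR [ 538.  -114.3] r 104.8 ang 79.1
[[-0.908  0.419 -0.001]
 [ 0.419  0.908 -0.001]
 [ 0.    -0.002 -1.   ]]
[[0.42, 0.86, 0.29, 175.96], [0.91, -0.4, -0.14, 579.76], [-0.0, 0.32, -0.95, 373.28], [0.0, 0.0, 0.0, 1.0]] [251.34166553 544.26955838 230.34663781]
```

The measurements agree with each other:
- **Axis:** about (557,-11).
- **Base front:** 8° in world polar.
- **Pin:** 9°.
- **Target hole:** about -36°, so a is about -0.77 rad. The two holes average 0.88, as specified.

I'll move above the pin with tool x pointing radially outward.

```bash
python3 -m jog '[[[-0.7,-0.72,0,0,0,0,0.6],[-0.7,-0.72,0,0,0,0,0.6],[-0.7,-0.72,0,0,0,0,0.6],[-0.7,-0.72,0,0,0,0,0.6],[-0.7,-0.72,0,0,0,0,0.6],[-0.7,-0.72,0,0,0,0,0.6],[-0.7,-0.72,0,0,0,0,0.6],[-0.7,-0.72,0,0,0,0,0.6],[-0.7,-0.72,0,0,0,0,0.6],[-0.7,-0.72,0,0,0,0,0.6],[-0.7,-0.72,0,0,0,0,0.6],[-0.7,-0.72,0,0,0,0,0.6]]]' 40
python3 -m jog '[[[0,0,0.3,0,0,-0.0237,0.6],[0,0,0.3,0,0,-0.0237,0.6],[0,0,0.3,0,0,-0.0237,0.6],[0,0,0.3,0,0,-0.0237,0.6],[0,0,0,0,0,0,0.6],[0,0,0,0,0,0,0.6]]]'
python3 - <<'E'
from h import *
s=telemetry.sense();c=camera_params("wrist");p,d=snapshot("wrist");np.save("pics/w1.npy",d)
print(s["tool_pos"],s["tcp_rot"],s["time"],s["ft_force"])
cv2.imwrite("pics/w1.png",p[:,:,::-1])
yy,xx=np.mgrid[0:400,0:640];px=np.c_[xx.ravel(),yy.ravel()];dd=d.ravel();W=world(c,px,dd)
v=p.reshape(-1,3).max(1)
m=(dd>0)&(v<70)&(abs(W[:,0]-455)<40)&(abs(W[:,1]+28)<40)&(W[:,2]>72)&(W[:,2]<95)
print(m.sum(),W[m].mean(0),px[m].mean(0),np.percentile(W[m],[2,98],axis=0))
E
```

```text
time: 1.6
tool_pos: [451.8, -25.3, 231.1]
tcp_rot: [180.0, -0.0, 155.2]
ft_force: [0.7, 0.1, 1.0]
finger_gap: 51.3
time: 2.35
tool_pos: [451.9, -23.7, 171.7]
tcp_rot: [-180.0, 0.0, -170.9]
ft_force: [-0.6, -0.1, -0.5]
finger_gap: 51.2
[451.86312164 -23.65093638 171.74442106] [-1.79993088e+02  1.49063835e-02 -1.70855569e+02] 2.35 [-0.60286685 -0.07837038 -0.47769205]
859 [453.03025621 -26.79743599  82.08531493] [314.16065192 205.39930151] [[443.76443394 -37.15565069  73.27612486]
 [464.36271455 -16.3507199   84.47000309]]
```

View pics/w1.png

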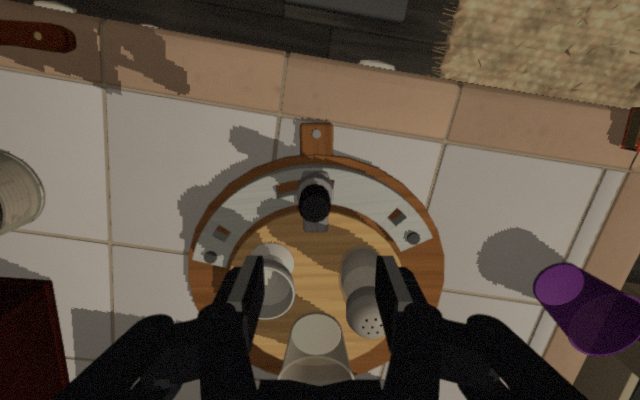

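The wrist view shows the knob at (315,202) and the tongue hole at (317,134). The target hole, on the mill's side, is at (397,216), and the other hole is at (222,233).

```bash
python3 - <<'E'
from h import *
c=camera_params("wrist")
P={"hr":((397,216),24),"hl":((222,233),24),"tongue":((317,134),10),"knob":((315,203),83),"tend":((316,122),10),"br":((413,237.5),24),"bl":((210,257),24)}
w={k:ray(c,[p],z)[0][:2] for k,(p,z) in P.items()}
# axis = point 105mm from hr,hl,knob,bolts
from scipy.optimize import least_squares
ks=("hr","hl","knob","br","bl")
r=least_squares(lambda o:[np.hypot(*(w[k]-o))-105 for k in ks],[557,-11]);o=r.x;print("axis",o,r.fun.round(1))
for k in w:
    v=o-w[k];print(k,w[k].round(1),np.hypot(*v).round(1),np.degrees(np.arctan2(v[1],v[0])).round(2))
E
```

```text
axis [556.85542228  -9.65553696] [-0.8 -1.6  2.  -1.  -0.1]
hr [472.3  51.2] 104.2 -35.75
hl [ 514.6 -104. ] 103.4 65.88
tongue [413.1 -31.8] 145.4 8.74
knob [451.2 -26.6] 107.0 9.09
tend [403.1 -34.2] 155.7 9.08
br [490.8  70.7] 104.0 -50.57
bl [ 541.2 -113.4] 104.9 81.41
```

```bash
python3 -m jog '[[[-0.02,-0.06,0.5,0,0,0,0.5],[0,0,0.5,0,0,0,0.5],[0,0,0.5,0,0,0,0.5],[0,0,0.4,0,0,0,0.5],[0,0,0.2,0,0,0,0.5],[0,0,0.15,0,0,0,0.5],[0,0,0,0,0,0,0.4],[0,0,0,0,0,0,0.1],[0,0,0,0,0,0,0.1],[0,0,0,0,0,0,0.1],[0,0,0,0,0,0,0.1]]]' 40
```

```text
time: 3.78
tool_pos: [453.7, -26.6, 59.6]
tcp_rot: [-180.0, 0.1, -170.7]
ft_force: [-2.8, -0.3, 6.3]
finger_gap: 22.4
```

```bash
python3 -m jog '[[[0,0,-0.08,0,0,0,0.1],[0,0,-0.08,0,0,0,0.1],[0,0,-0.08,0,0,0,0.1],[0,0,-0.05,0,0,0,0.1],[0,0,0,0,0,0,0.1],[0,0,0,0,0,0,0.1]]]'
python3 - <<'E'
from h import *
c=camera_params("wrist");p,d=snapshot("wrist");cv2.imwrite("pics/w2.png",p[:,:,::-1])
yy,xx=np.mgrid[0:400,0:640];px=np.c_[xx.ravel(),yy.ravel()];dd=d.ravel();W=world(c,px,dd)
m=(dd>0)&(np.hypot(W[:,0]-454,W[:,1]+26.5)<8);print(m.sum(),np.percentile(W[m][:,2],[5,50,90]),px[m].mean(0))
E
```

```text
time: 4.53
tool_pos: [453.6, -26.4, 73.0]
tcp_rot: [-180.0, 0.1, -170.7]
ft_force: [6.7, -1.1, -8.9]
finger_gap: 22.5
1394 [51.88693671 96.30240006 97.08242559] [317.68866571 285.3507891 ]
```

View pics/w2.png

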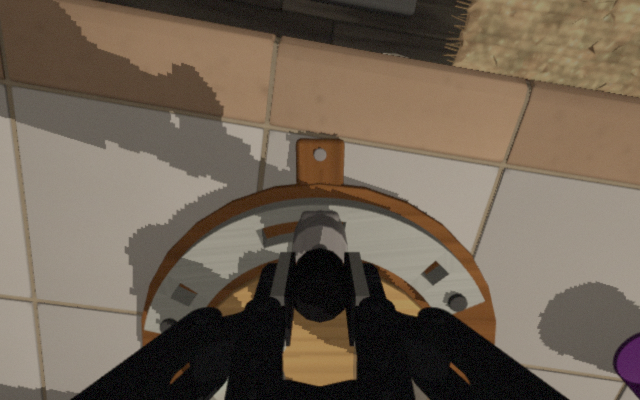

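```bash
python3 -m jog '[[[-0.0014,0.078,0,0,0,0.0059,0.1],[-0.0058,0.1557,0,0,0,0.0118,0.1],[-0.0058,0.1557,0,0,0,0.0118,0.1],[-0.0058,0.1557,0,0,0,0.0118,0.1],[-0.0014,0.078,0,0,0,0.0059,0.1],[0,0,0,0,0,0,0.1]]]'
python3 -m jog '[[[-0.0014,0.078,0,0,0,0.0059,0.1],[-0.0058,0.1557,0,0,0,0.0118,0.1],[-0.0058,0.1557,0,0,0,0.0118,0.1],[-0.0058,0.1557,0,0,0,0.0118,0.1],[-0.0014,0.078,0,0,0,0.0059,0.1],[0,0,0,0,0,0,0.1],[0,0,0,0,0,0,0.1]]]'
```

```text
time: 5.32
tool_pos: [453.4, 4.9, 73.1]
tcp_rot: [180.0, 0.1, 172.3]
ft_force: [6.5, 0.3, -8.5]
finger_gap: 22.4
time: 6.2
tool_pos: [461.9, 34.3, 73.0]
tcp_rot: [180.0, 0.1, 155.4]
ft_force: [6.3, -0.9, -8.4]
finger_gap: 21.9
```

```bash
python3 -m jog '[[[0,0,0.02,0,0,0,0.1],[0,0,0.01,0,0,0,0.1],[0,0,0.005,0,0,0,0.1],[0,0,0,0,0,0,0.1],[0,0,0,0,0,0,0.1]]]'
```

```text
time: 6.82
tool_pos: [461.9, 34.3, 71.3]
tcp_rot: [180.0, 0.1, 155.4]
ft_force: [7.0, -1.2, -9.0]
finger_gap: 22.1
```

```bash
python3 -m jog '[[[0,0,0.01,0,0,0,0.1],[0,0,0,0,0,0,0.1],[0,0,0,0,0,0,0.1]]]';python3 -m jog '[[[0,0,0.006,0,0,0,0.1],[0,0,0,0,0,0,0.1],[0,0,0,0,0,0,0.1]]]'
```

```text
time: 7.2
tool_pos: [461.9, 34.3, 70.8]
tcp_rot: [180.0, 0.1, 155.4]
ft_force: [7.0, -1.2, -9.4]
finger_gap: 22.5
time: 7.58
tool_pos: [461.9, 34.3, 70.6]
tcp_rot: [180.0, 0.1, 155.4]
ft_force: [7.0, -0.9, -8.3]
finger_gap: 22.4
```

```bash
python3 -m jog '[[[0,0,0.008,0,0,0,0.1],[0,0,0,0,0,0,0.1],[0,0,0,0,0,0,0.1]]]';
```

```text
time: 7.95
tool_pos: [461.9, 34.3, 70.4]
tcp_rot: [180.0, 0.1, 155.4]
ft_force: [4.7, -0.8, -5.8]
finger_gap: 22.4
```

The pin is now on the plate. I'll release it, then lower the hand to straddle the boss, shifted slightly outward to clear the mill.

```bash
python3 -m jog '[[[0,0,0,0,0,0,0.43],[0,0,0,0,0,0,0.43],[0,0,0,0,0,0,0.43],[0.04,0,0.15,0,0,0,0.43],[0.04,0,0.2,0,0,0,0.43],[0,0,0.15,0,0,0,0.43],[0,0,0.06,0,0,0,0.43],[0,0,0,0,0,0,0.43],[0,0,0,0,0,0,0.43]]]'
python3 - <<'E'
from h import *
c=camera_params("wrist");p,d=snapshot("wrist");cv2.imwrite("pics/w3.png",p[:,:,::-1])
yy,xx=np.mgrid[0:400,0:640];px=np.c_[xx.ravel(),yy.ravel()];dd=d.ravel();W=world(c,px,dd)
m=(dd>0)&(np.hypot(W[:,0]-462,W[:,1]-34)<9)&(W[:,2]>70)&(W[:,2]<105);print(m.sum(),np.percentile(W[m],[5,50,90],axis=0),px[m].mean(0))
E
```

```text
time: 9.07
tool_pos: [458.1, 36.1, 42.6]
tcp_rot: [180.0, 0.0, 155.3]
ft_force: [0.2, -0.8, 0.5]
finger_gap: 36.6
1915 [[454.26312736  26.74515674  92.65559759]
 [461.66716871  34.0595844   93.62880479]
 [468.06208709  40.24568712  94.26109913]] [317.26631854 358.90182768]
```

View pics/w3.png

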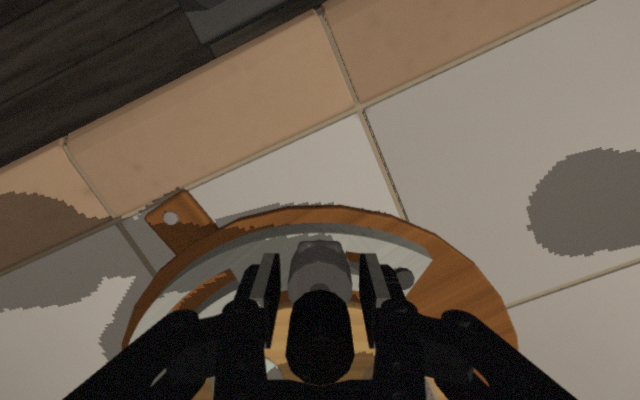

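Knob top is at z≈94, so the lift is about 11 mm and the pin is riding. The fingers straddle the boss in the view. Next I push gently towards the hole.

```bash
cat > k.py <<'E'
from h import *
s=telemetry.sense();c=camera_params("wrist");p,d=snapshot("wrist")
yy,xx=np.mgrid[200:400,200:440];px=np.c_[xx.ravel(),yy.ravel()];dd=d[200:400,200:440].ravel();W=world(c,px,dd)
t=np.array(s["tool_pos"])
m=(dd>0)&(p[200:400,200:440].reshape(-1,3).max(1)<80)&(np.hypot(W[:,0]-t[0],W[:,1]-t[1])<13)&(W[:,2]>70)&(W[:,2]<98)
z=np.percentile(W[m][:,2],70);k=W[m&(abs(W[:,2]-z)<3)]
b=k.min(0)/2+k.max(0)/2;v=np.array([557,-10])-b[:2]
print("knob top z %.1f lift %.1f"%(z,z-83),"ctr",b[:2].round(1),"ang %.2f"%np.degrees(np.arctan2(v[1],v[0])),"tool",t.round(1),"F",np.round(s["ft_force"],1),"t",s["time"])
E
python3 k.py
python3 -m jog '[[[0,0.05,0,0,0,0,0.43],[-0.0007,0.057,0,0,0,0.0042,0.43],[-0.0007,0.057,0,0,0,0.0042,0.43],[-0.0007,0.057,0,0,0,0.0042,0.43],[-0.0007,0.057,0,0,0,0.0042,0.43],[0,0,0,0,0,0,0.43]]]'; python3 k.py
```

```text
knob top z 93.4 lift 10.4 ctr [460.8  34.7] ang -24.94 tool [458.1  36.1  42.7] F [ 0.  -0.2  0.6] t 9.125
time: 9.93
tool_pos: [464.3, 48.5, 42.5]
tcp_rot: [-180.0, 0.0, 149.2]
ft_force: [0.5, -1.0, 0.3]
finger_gap: 36.8
knob top z 93.4 lift 10.4 ctr [466.3  45.3] ang -31.35 tool [464.3  48.5  42.5] F [ 0.5 -1.   0.3] t 9.925
```

```bash
for i in 1; do python3 -m jog '[[[0,0.019,0,0,0,0.0014,0.43],[0,0.019,0,0,0,0.0014,0.43],[0,0.019,0,0,0,0.0014,0.43],[0,0,0,0,0,0,0.43]]]'|grep ft; done; python3 k.py
python3 -m jog '[[[0,0.019,0,0,0,0.0014,0.43],[0,0.019,0,0,0,0.0014,0.43],[0,0,0,0,0,0,0.43]]]'|grep ft; python3 k.py
```

```text
ft_force: [0.2, -0.1, 0.5]
knob top z 83.2 lift 0.2 ctr [468.1  48.2] ang -33.20 tool [465.6  51.4  42.3] F [ 0.2 -0.1  0.5] t 10.475
ft_force: [-0.1, 0.3, -0.0]
knob top z 83.2 lift 0.2 ctr [469.4  50.4] ang -34.61 tool [466.6  52.7  42.4] F [-0.1  0.3 -0. ] t 10.9
```

The pin dropped: lift is 0.2 mm and the side force about 0. The hand is already centred on the boss, so I'll open a little and go straight up.

```bash
python3 -m jog '[[[0,0,0,0,0,0,0.5],[0,0,0,0,0,0,0.5],[0,0,-0.3,0,0,0,0.5],[0,0,-0.5,0,0,0,0.5],[0,0,-0.7,0,0,0,0.5],[0.2,0,-0.8,0,0,0,0.5],[0.4,0,-0.8,0,0,0,0.5],[0.4,0,-0.6,0,0,0,0.5],[0,0,0,0,0,0,0.5],[0,0,0,0,0,0,0.5]]]'
python3 - <<'E'
from h import *
c=camera_params("wrist");p,d=snapshot("wrist");cv2.imwrite("pics/w5.png",p[:,:,::-1])
yy,xx=np.mgrid[0:400,0:640];px=np.c_[xx.ravel(),yy.ravel()];dd=d.ravel();W=world(c,px,dd)
m=(dd>0)&(p.reshape(-1,3).max(1)<70)&(np.hypot(W[:,0]-469.5,W[:,1]-50.5)<20)&(W[:,2]>70)&(W[:,2]<100)
k=W[m];print("knob top",np.percentile(k[:,2],70),k.mean(0))
m=(dd>0)&(W[:,2]>76)&(W[:,2]<90)&(np.hypot(W[:,0]-505,W[:,1]+18)<35)
k=W[m];e=cv2.minEnclosingCircle(k[:,:2].astype(np.float32)) if len(k) else None
f=np.array([557,-10])-52*np.array([np.cos(np.radians(8.8)),np.sin(np.radians(8.8))]);print("egg",len(k),e,"front",f)
E
```

```text
time: 12.2
tool_pos: [424.8, 79.8, 227.4]
tcp_rot: [180.0, 0.0, 146.8]
ft_force: [-0.3, -0.4, 0.4]
finger_gap: 42.9
knob top 83.37701454213152 [469.01737691  50.69226044  81.39614017]
egg 437 ((508.0270690917969, -21.798276901245117), 24.450895309448242) front [505.61212416 -17.95526349]
```

View pics/w5.png

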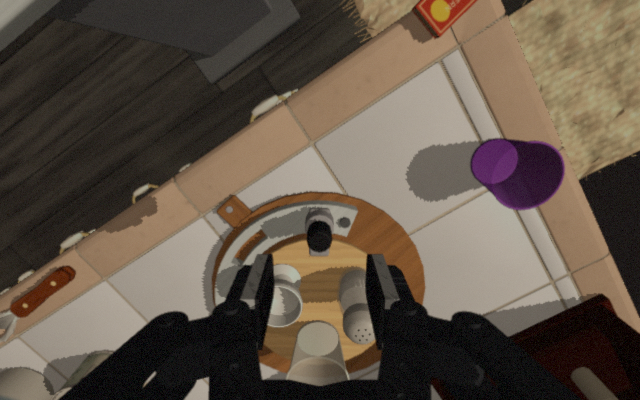

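The pin is home: knob top is at 83.4, the knob is at pixel (319,235) by the screw at (344,222), and the hole is covered. The egg cup measures about 4.5 mm from the front point, and everything is upright with the hand clear. Handing in.

```bash
python3 -c "
from bench import job
print(job.hand_in())"
```

```text
the job is handed in; nothing more can be done
None
```

The egg cup is at the front of the turntable and the index pin is locked in its hole. I handed the job in at about 12 s of the 45 s allowed; no verdict is given.

**What I did:** I pulled the pin up by its knob about 13 mm and turned the platter about 34° with the knob held. I then set the pin gently on the plain face and released it. With the open fingers either side of the boss, I nudged the platter in small steps until the pin dropped, then lifted the hand clear.

**Last checks:**
- **Pin:** the knob top is 83.4 mm up, so the lift is about 0.3 mm.
- **Platter:** it is turned about -0.76 rad from parking (minimum 0.6).
- **Egg cup:** it stands about 4.5 mm from the front point (limit 18 mm).
- **Things on the platter:** they look upright in the last picture, and the hand is clear of everything.
- **Forces:** wrist readings taken between moves stayed under about 12 N while lifting and turning, and were about 1 N or less while feeling for the hole. The force between pin and plate itself is not reported.

No check failed. After the drop I made one further nudge of about 2 mm, because the next step was already in the same command. It stayed within the hole's clearance, and the wrist force stayed near zero.

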